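# Vent the desoldering gun and hold its tube catch open

## Task

The desoldering gun strapped on its side in the cradle has a full glass collector tube. Squeeze its trigger fully home against the grip to vent the suction, let it spring right back, then pull the sprung knob at the gun's rear straight out until the front edge of the tube cup is level with the white line on the edges of the tube bay. Finish still holding the knob there, so that I can lift the tube out; leave the tube and the other things on the bench where they are.

Things in the scene. Friction and masses are not known exactly. Their poses are not given: they have to be found in the camera images.
- gun: dark grey pistol-shaped desoldering gun lying on its side, fixed in a metal cradle. Origin on the table under it, z up; all frame numbers here are mm in this frame. Barrel axis level along y at x=38, z=56; nozzle tip at y=-145, rear face y=95, 46 wide, top z=78; a strap crosses at y=-60 (top z=92). The pistol grip leaves it towards -x, to x=-110; the open tube bay faces up, edges at z=62.
- grip (a point): centre of the upper, straight part of the pistol grip, at x=-16, y=27, z=56: 34 wide along the gun's y (y=10 to 44), 32 high (z=40 to 72), from x=15 to x=-47; beyond, it bends slightly to +y and a post supports it at x=-70. The space beside the grip and the trigger is free down to z=10, so fingers closing along the gun's y can straddle both from above.
- trigger (a joint): black trigger, a bar 42 long, 10 thick, 14 high (z=49 to 63), on the nozzle (-y) side of the grip, hinged about a vertical axis at x=12, y=4. rad: 0 = sprung out, tip 15 mm towards the nozzle; 0.35 = stop, fully home: bar parallel to the grip's side, 1 mm off it, grip and trigger together 45 mm (y=-1 to 44; 60 mm at rest). Spring 2 N at first, 7 N home, at 30 mm from the hinge.
- trigger_mid (a point): point on the front (nozzle-side) face of the trigger, 31 mm from the hinge, at mid height; it moves with the trigger
- plunger (a joint): the sprung tube catch: cup, steel stem and knob in one piece, sliding along the gun's +y. m: 0 = home, where the spring returns it; 0.022 = cup edge level with the white line; 0.036 = end stop. Spring: 5 N at home, 12.7 N at the line. No detent: let go, it springs home.
- knob (a point): centre of the grip part of the aluminium knob behind the barrel's rear face, at x=38, y=118, z=56 when home. Grip part: ribbed cylinder along the gun's y, 22 across, 27 long (y=105 to 132), then an end flange 32 across, 7 thick; 10 of bare stem before it. Free space around: pinch it from above, fingers closing along the gun's x. It moves with the plunger.
- cup_edge (a point): top of the front edge of the aluminium cup, 28 mm across, that covers the rear end of the glass tube in the bay; it moves with the plunger
- line (a point): midway between the two white strokes on the bay's edges (2 mm wide, at y=32 in the gun's frame): the mark for the cup edge
- tube: glass collector tube, 22 mm across, 58 mm long along the gun's y, loose in the bay; origin at its centre (x=38, y=-7, z=56 in the gun's frame); the cup overlaps its rear end by 12 mm when home
- phone: bystander: black smartphone lying flat, 74 x 150 x 8 mm; origin under its centre, beyond the gun
- board: bystander: green circuit board lying flat, 60 x 90 x 4 mm with parts to 10 mm; origin under its centre, beyond the gun
- spool: bystander: spool of solder standing on end, 56 mm across, 40 mm high; origin under its centre, beside the grip
- flux: bystander: small round jar of flux with a white cap, 44 mm across, 36 mm high; origin under its centre, beside the grip
- driver: bystander: screwdriver lying flat, 170 mm long, past the nozzle; origin under its middle
- tweezers: bystander: steel tweezers lying flat, 120 mm long, 6 mm high, past the nozzle; origin under the middle
- tray: bystander: black open tray, 90 x 120 x 22 mm, with two clean spare glass tubes and filter pads in it (up to 28 mm high), past the gun's knob; origin under its centre

How it is judged:
By the outcome, as a careful person would: the job done as asked, in the order asked, and still so for the second after the job is handed in, while the arm keeps its last pose, push and grip.
It also fails if it takes over 40 s, if anything falls off the work surface, if the arm or the gripper's body presses on something with over 40 N, if the wrist force passes 120 N, or if a joint passes its speed limit or range.

## Robot

A 7-joint arm with a two-finger parallel gripper is mounted at the origin on the work surface. World frame = base frame: x ahead of the robot, y to its left, z up, the work surface at z = 0. Lengths are in m, angles in rad, forces in N, time in s.
With the tool pointing down it reaches from about 0.35 to 0.9 m from the base axis. Payload 19.9 kg.
Tool frame: the origin (TCP) lies on the centre line of the jaws, within the pads' length; the fingertips stand 11 mm ahead of it and the grasp point (between the pads) lies 8 mm behind it (r.tip_reach is the distance from the TCP to the fingertips, in m); z points along the fingers, y is the line along which they close (so a half turn about z gives the same grasp; the last joint's range is limited). The gripper opens to 85 mm and grips with 20 to 120 N. Pads are 22 mm wide; open, the fingers measure 114 mm over their backs; the gripper's body (76 mm by 85 mm) begins 54 mm behind the grasp point. The pads swing forward as they close: fully open they stand 13 mm farther back than shut.
Start: joints at [1.127, 0.417, -0.01, 1.614, 0.005, 1.111, -0.053], TCP at [0.245, -0.575, 0.242] pointing down, gripper open.
Joint ranges: [-2.81, 2.81], [-0.39, 2.02], [-1.27, 1.25], [0.06, 2.57], [-1.19, 4.33], [0.19, 2], [-2.82, 2.82]. Speed limits (rad/s): [1.89, 1.89, 2.39, 2.39, 3.01, 3.01, 3.01].

## Interface

Orientations are given as a unit quaternion [x, y, z, w].
In Python, from cell import telemetry, viewer, ticket, models, r gives the robot as it stands. The module is installed in compiled form; this text tells all that it offers.
- The arm moves only by the tool send_rows, never from a script. Its argument "increments" is one flat list of numbers, 7 for each row, row after row: the opening, from 0 (shut) to 1 (fully open), then the shift along the tool's x, y, z in cm, then the turn, a rotation vector about the tool's x, y, z in rad. In form: [fingers, dx, dy, dz, rx, ry, rz, fingers, dx, dy, dz, rx, ry, rz, ...]. A call has 1 to 12 rows; each row shifts and turns the commanded pose from where the row before left it, along the tool's axes as they then stand; what a row does not reach is not made up. A row lasts 1/12 s, in which the tool goes at most 41.7 mm and 7.16 degrees, less where a joint would pass 70% of its speed; a pose out of reach is approached as far as the arm can. A call is refused whole if a number of a shift passes 4.17 or a number of a turn 0.125, either way. A call with a gripper value outside its range is refused whole. The fingers move at their own pace and stop on an object; "newtons" is the grip in N (left out, the last holds). Time passes only in rows, so rows that do not move let the fingers close. It gives the time, the measured TCP pose, the force, the opening and the grip force at its end, in the units of the state.
- telemetry.observe(): the state, without advancing time (a new reading comes with each control period).
- viewer.camera(name): name is "scene" or "side" or "wrist"; returns a dict with "color" (400x640x3 uint8, red, green, blue), "K" (3x3 intrinsics, pixels), "R" (3x3) and "t" (3): a world point X has camera coordinates R X + t. Camera axes: x right, y down, z forward; pixel columns grow to the right and rows downward; lengths in m; the calibration is good to about 2 mm. The wrist camera is an equidistant fisheye: a pixel r from the principal point sees the ray r / f radians off the axis. A picture is of the moment at which its call begins. There is no depth.
- ticket.hand_in(): hands the job in; it is judged then, once.
Trained networks look in the newest picture that a camera, given by its name, has taken for a name from the list of things; names that differ only in an ending like _2 or _b are one class to them, and where a whole thing is asked for, a point or a joint stands for the part that bears it (a point fixed in the world has none). Each returns a list of dicts, best first, with "conf" (0 to 1); they miss things now and then, are a little off and sometimes report something else, mostly with a low value. They report only what shows in the picture. A call takes as long as a camera call.
- models.boxes_of(camera, name): "uv" ([column, row] in pixels, amid what is visible of it).
The state is a dict: "clock": time; "joint_pos": joint angles; "joint_velocities": joint speeds; "effort": joint torques, N m; "eef_pos": TCP position; "tcp_rot": TCP orientation; "wrist_force": force on the tool from outside, world axes, zero at the start; "wrist_torque": the same for the moment, N m; "width": finger opening in m; "grip_force": force on a finger pad.
Only numpy, scipy, OpenCV 4.12 (cv2) and the standard library are available. Lean on these libraries where they do the work, as an engineer would, in place of code of your own. Each camera call takes 0.05 s, during which the arm holds its last target. There are 200 camera calls.

## Working session

There is one attempt and no reset: what is moved stays moved. The work goes in short steps, Python scripts to look and compute and a tool call to move; the robot and the scene stay as the last step left them, time stands still between calls to the robot, and variables do not carry over. Pictures are saved under pics/ and viewed, at most 10 in all, crops included, and the job is handed in when it is done.

Besides the shell and the picture viewer there is one more tool, called in YAML: its name, and indented under it one key for each argument. send_rows: Moves the arm, as the interface text tells. Its arguments: {"type":"object","properties":{"increments":{"type":"array"},"newtons":{"type":"number"}},"required":["increments"]}

```bash
mkdir -p pics; cat > h.py <<'E'
import numpy as np, cv2
from cell import telemetry, viewer, ticket, models, r
def snap(n,f):
    c=viewer.camera(n); cv2.imwrite('pics/'+f,c['color'][:,:,::-1]); return c
def atz(c,uv,z):  # pinhole pixel -> world point at height z
    K,R,t=map(np.array,(c['K'],c['R'],c['t']))
    d=R.T@np.linalg.solve(K,[uv[0],uv[1],1]); o=-R.T@t
    return o+d*(z-o[2])/d[2]
def proj(c,X):
    p=np.array(c['R'])@X+np.array(c['t']); p=np.array(c['K'])@p; return p[:2]/p[2]
E
python3 - <<'E'
from h import *
s=telemetry.observe(); print(s['eef_pos'],s['tcp_rot'],s['width'],s['clock'])
Z=dict(gun=.056,knob=.056,cup_edge=.07,line=.062,trigger_mid=.056,grip=.056,tube=.056,tray=.02,spool=.02,flux=.02,phone=.008,board=.004)
for n in('scene','side'):
    c=snap(n,n+'0.png'); print(n,np.round(-np.array(c['R']).T@c['t'],3))
    for k,z in Z.items():
        for b in models.boxes_of(n,k)[:2]: print(k,round(b['conf'],2),np.round(b['uv']),np.round(atz(c,b['uv'],z),3))
E
```

```text
[ 0.24483944 -0.57465083  0.24164404] [ 9.79786182e-01  2.00046505e-01 -1.77735118e-04 -6.33369032e-04] 0.08558599791786839 0.0
scene [1.069 0.085 0.911]
gun 0.85 [324. 189.] [0.563 0.018 0.056]
knob 0.7 [367. 187.] [0.542 0.111 0.056]
cup_edge 0.89 [363. 190.] [0.559 0.102 0.07 ]
line 0.74 [319. 186.] [0.559 0.008 0.062]
trigger_mid 0.33 [363. 186.] [0.542 0.102 0.056]
grip 0.64 [327. 186.] [0.552 0.024 0.056]
tube 0.43 [444. 220.] [0.599 0.279 0.056]
tray 0.68 [363. 188.] [0.524 0.103 0.02 ]
tray 0.67 [445. 220.] [0.579 0.288 0.02 ]
spool 0.6 [276. 138.] [ 0.414 -0.122  0.02 ]
flux 0.67 [388. 162.] [0.444 0.154 0.02 ]
flux 0.25 [363. 188.] [0.526 0.103 0.02 ]
phone 0.63 [320. 162.] [ 0.462 -0.005  0.008]
side [0.049 0.564 0.63 ]
gun 0.72 [325. 233.] [0.491 0.046 0.056]
gun 0.24 [388. 227.] [ 0.394 -0.07   0.056]
knob 0.57 [283. 235.] [0.555 0.118 0.056]
cup_edge 0.8 [282. 232.] [0.552 0.123 0.07 ]
line 0.65 [323. 231.] [0.494 0.051 0.062]
line 0.59 [286. 235.] [0.546 0.118 0.062]
trigger_mid 0.49 [341. 220.] [ 0.495 -0.016  0.056]
grip 0.76 [324. 232.] [0.494 0.045 0.056]
tube 0.42 [331. 208.] [ 0.544 -0.037  0.056]
tray 0.97 [217. 289.] [0.564 0.3   0.02 ]
spool 0.73 [311. 283.] [0.432 0.156 0.02 ]
spool 0.71 [386. 225.] [ 0.424 -0.114  0.02 ]
flux 0.67 [313. 278.] [0.437 0.144 0.02 ]
phone 0.72 [306. 203.] [ 0.648 -0.056  0.008]
board 0.62 [259. 224.] [0.681 0.089 0.004]
```

View pics/scene0.png

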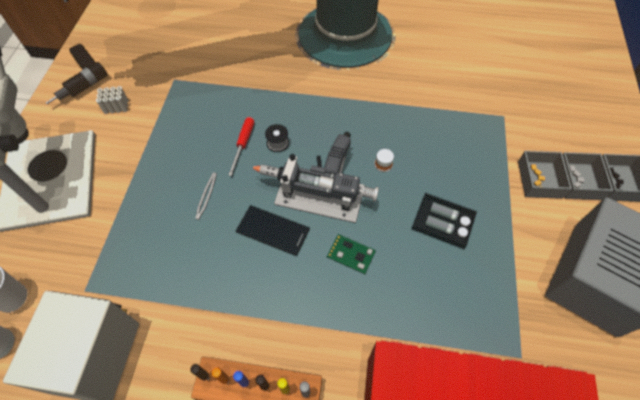

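View pics/side0.png

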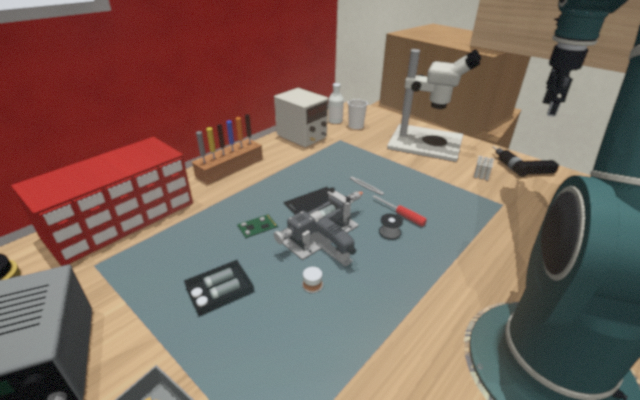

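The scene view shows the gun with its nozzle at about (257,169), the knob at about (372,192) and the grip end at about (345,137). In the side view the knob end is around (282,240) and the grip end around (345,258). Next I'll enlarge both for a pose fit.

```bash
python3 - <<'E'
import cv2,numpy as np
a=cv2.imread('pics/scene0.png')[125:225,245:390]; b=cv2.imread('pics/side0.png')[180:270,265:375]
a=cv2.resize(a,None,fx=5,fy=3*5/3,interpolation=cv2.INTER_CUBIC)
cv2.imwrite('pics/a.png',a); cv2.imwrite('pics/b.png',cv2.resize(b,None,fx=6,fy=6,interpolation=cv2.INTER_CUBIC))
E
```

```text
(no output)
```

View pics/a.png

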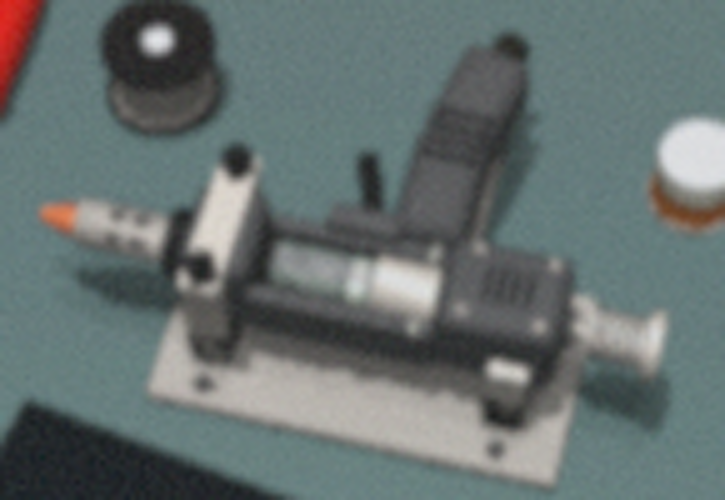

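View pics/b.png

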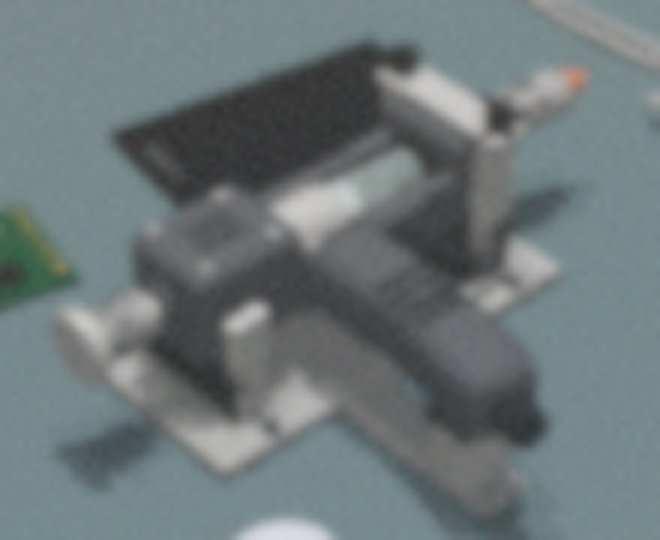

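In the scene crop the nozzle tip is at (40,214) and the knob end at (658,338). The cup and glass meet at about (365,283). In the side crop the tip is at (585,75) and the knob end face at about (75,345).

```bash
cat >> h.py <<'E'
def G(p,X):
    X=np.asarray(X)/1000.; c,s=np.cos(p[2]),np.sin(p[2])
    return np.array([p[0]+c*X[0]-s*X[1],p[1]+s*X[0]+c*X[1],X[2]])
E
python3 - <<'E'
from h import *
from scipy.optimize import least_squares
sc=viewer.camera('scene');sd=viewer.camera('side')
A=lambda u,v:np.array([245+(u+.5)/5-.5,125+(v+.5)/5-.5]); B=lambda u,v:np.array([265+(u+.5)/6-.5,180+(v+.5)/6-.5])
obs=[(sc,(38,-145,56),A(40,214)),(sc,(38,139,56),A(660,340)),(sd,(38,-145,56),B(587,75)),(sd,(38,139,56),B(73,347))]
f=lambda p:np.concatenate([proj(c,G(p,X))-o for c,X,o in obs])
q=least_squares(f,[.52,0,0]); p=q.x; print(p,np.round(q.fun,1))
for n,X in dict(knob=(38,118,56),grip=(-16,27,56),tip=(38,-145,56),strap=(38,-60,92)).items(): print(n,G(p,X).round(4))
for n,X in dict(gripend=(-110,35,60),c1=(15,95,78),c2=(61,95,78),line=(38,32,62),tubecup=(38,10,70)).items(): print(n,((proj(sc,G(p,X))-[245,125])*5).round(),((proj(sd,G(p,X))-[265,180])*6).round())
E
```

```text
[ 0.50552887 -0.00069588 -0.09805776] [-0.3 -0.3  0.4  1.1 -0.2 -0.2  0.8  0.8]
knob [0.5549 0.113  0.056 ]
grip [0.4922 0.0277 0.056 ]
tip [ 0.5292 -0.1487  0.056 ]
strap [ 0.5375 -0.0641  0.092 ]
gripend [500.  29.] [551. 416.]
c1 [575. 252.] [203. 284.]
c2 [553. 341.] [127. 228.]
line [420. 285.] [287. 221.]
tubecup [371. 265.] [328. 184.]
```

```bash
cat >> h.py <<'E'
from scipy.spatial.transform import Rotation as Ro
P=np.array([.50553,-.0007,-.09806])
def plan(X,yaw):  # turn first (tool z), then shift in tool axes (cm), tool pointing down
    s=telemetry.observe(); R0=Ro.from_quat(s['tcp_rot'])
    T=Ro.from_euler('z',yaw)*Ro.from_euler('x',np.pi)
    rv=(R0.inv()*T).as_rotvec(); d=T.inv().apply(np.array(X)-s['eef_pos'])*100
    print('t',round(s['clock'],2),'turn',rv.round(3),'shift after turn cm',d.round(2),'target',np.round(X,4))
E
python3 - <<'E'
from h import *
X=G(P,(-18,21.5,200)); plan(X,P[2]); print(r.tip_reach)
E
```

```text
t 1.4 turn [-0.     0.     0.501] shift after turn cm [ 18.51 -61.85   4.22] target [0.4897 0.0225 0.2   ]
0.011
```

send_rows:
  increments: [1,0,0,0,0,0,0.125,1,0,0,0,0,0,0.125,1,0,0,0,0,0,0.125,1,0,0,0,0,0,0.126]

```text
refused, turn out of range in row 4
```

send_rows:
  increments: [1,0,0,0,0,0,0.125,1,0,0,0,0,0,0.125,1,0,0,0,0,0,0.125,1,0,0,0,0,0,0.125,1,1.15,-3.8,0,0,0,0,1,1.15,-3.8,0,0,0,0,1,1.15,-3.8,0,0,0,0,1,1.15,-3.8,0,0,0,0,1,1.15,-3.8,0,0,0,0,1,1.15,-3.8,0,0,0,0,1,1.15,-3.8,0,0,0,0,1,1.15,-3.8,0,0,0,0]

```text
clock: 2.4
eef_pos: [0.3664, -0.2795, 0.2425]
tcp_rot: [0.999, -0.049, 0.0, 0.0]
wrist_force: [2.1, -0.6, -0.3]
width: 0.0852
grip_force: 0.0
```

send_rows:
  increments: [1,1.15,-3.8,0.4,0,0,0,1,1.15,-3.8,0.4,0,0,0,1,1.15,-3.8,0.4,0,0,0,1,1.15,-3.8,0.4,0,0,0,1,1.15,-3.8,0.4,0,0,0,1,1.15,-3.8,0.4,0,0,0,1,1.15,-3.8,0.4,0,0,0,1,1.15,-3.8,0.4,0,0,0,1,0,0,0,0,0,0,1,0,0,0,0,0,0]

```text
clock: 3.23
eef_pos: [0.4874, 0.0143, 0.21]
tcp_rot: [0.999, -0.047, -0.0, -0.0]
wrist_force: [-0.8, -0.7, 0.2]
width: 0.0854
grip_force: 0.0
```

```bash
python3 - <<'E'
from h import *
plan(G(P,(-18,21.5,200)),P[2])
c=snap('wrist','w0.png'); K,R,t=map(np.array,(c['K'],c['R'],c['t'])); print(K.round(1).tolist())
def fproj(X):
    p=R@X+t; th=np.arctan2(np.hypot(p[0],p[1]),p[2]); return K[:2,2]+K[0,0]*th*p[:2]/np.hypot(p[0],p[1])
for n,X in dict(knobend=(38,139,56),knob=(38,118,67),gripL=(-16,10,72),gripR=(-16,44,72),trigtip=(-30,-15,63),c1=(15,95,78),c2=(61,95,78),lineL=(24,32,62),lineR=(52,32,62),nozzle=(38,-145,56)).items(): print(n,fproj(G(P,X)).round(1))
for k in('knob','line','trigger_mid'):print(k,[(b['uv'],round(b['conf'],2)) for b in models.boxes_of('wrist',k)[:1]])
E
```

```text
t 3.23 turn [-0.001  0.001  0.005] shift after turn cm [ 0.15 -0.83  1.  ] target [0.4897 0.0225 0.2   ]
[[309.7, 0.0, 323.6], [0.0, 309.7, 192.5], [0.0, 0.0, 1.0]]
knobend [194.4 122.1]
knob [210.1 122.1]
gripL [327.2 179.7]
gripR [289.7 179.6]
trigtip [353.4 191.6]
c1 [231.4 147.8]
c2 [229.1  95.9]
lineL [303.1 134.2]
lineR [302.9 103.4]
nozzle [481.7 125.5]
knob [([293.9, 120.9], 0.85)]
line [([292.8, 122.0], 0.66)]
trigger_mid [([339.9, 169.6], 0.68)]
```

View pics/w0.png

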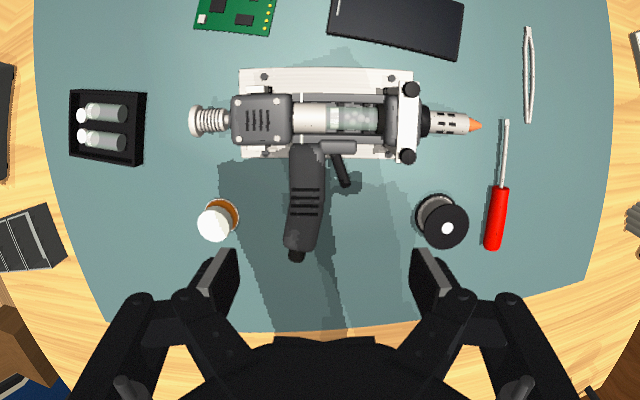

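The fisheye view agrees with the fitted pose: nozzle tip at (482,125), grip edges at 290 to 326 on row 180, and knob flange at about (190,121). I'm going down around the grip and trigger.

send_rows:
  increments: [1,0.15,-0.83,0,0,0,0.005,1,0,0,3,0,0,0,1,0,0,3,0,0,0,1,0,0,3,0,0,0,1,0,0,3,0,0,0,1,0,0,2.5,0,0,0,1,0,0,1.5,0,0,0,1,0,0,0.8,0,0,0,1,0,0,0,0,0,0,1,0,0,0,0,0,0]

```text
clock: 4.27
eef_pos: [0.4898, 0.0205, 0.0428]
tcp_rot: [0.999, -0.051, 0.0, -0.0]
wrist_force: [-0.6, 1.0, 0.4]
width: 0.0855
grip_force: 0.0
```

send_rows:
  increments: [0.62,0,0,0,0,0,0,0.62,0,0,0,0,0,0,0.62,0,0,0,0,0,0,0.62,0,0,0,0,0,0]
  newtons: 30

```text
clock: 4.6
eef_pos: [0.4898, 0.0204, 0.043]
tcp_rot: [0.999, -0.051, 0.001, -0.0]
wrist_force: [-1.3, -0.4, 4.9]
width: 0.0528
grip_force: 3.3
```

send_rows:
  increments: [0.62,0,-0.2,0,0,0,0,0.4,0,0,0,0,0,0,0.4,0,0,0,0,0,0,0.4,0,0,0,0,0,0,0.4,0,0,0,0,0,0,0.4,0,0,0,0,0,0]
  newtons: 40

```text
clock: 5.1
eef_pos: [0.4901, 0.0248, 0.0432]
tcp_rot: [0.999, -0.05, 0.001, -0.001]
wrist_force: [-5.5, 12.8, 17.8]
width: 0.044
grip_force: 46.2
```

send_rows:
  increments: [0.3,0,-0.15,0,0,0,0,0.3,0,0,0,0,0,0,0.3,0,0,0,0,0,0,0.3,0,0,0,0,0,0]
  newtons: 60

```text
clock: 5.43
eef_pos: [0.4901, 0.025, 0.0433]
tcp_rot: [0.999, -0.051, 0.0, -0.0]
wrist_force: [-8.2, 5.3, 24.4]
width: 0.0432
grip_force: 59.8
```

```bash
python3 - <<'E'
from h import *
c=snap('wrist','w1.png'); s=telemetry.observe(); print(s['eef_pos'],s['width'],s['wrist_force'])
a=c['color'][90:330,200:440,::-1]; cv2.imwrite('pics/w1c.png',cv2.resize(a,None,fx=2.5,fy=2.5,interpolation=cv2.INTER_CUBIC))
E
```

```text
[0.49005447 0.02500774 0.04324273] 0.04338317169991865 [-7.8230622   5.57605578 24.45569478]
```

View pics/w1c.png

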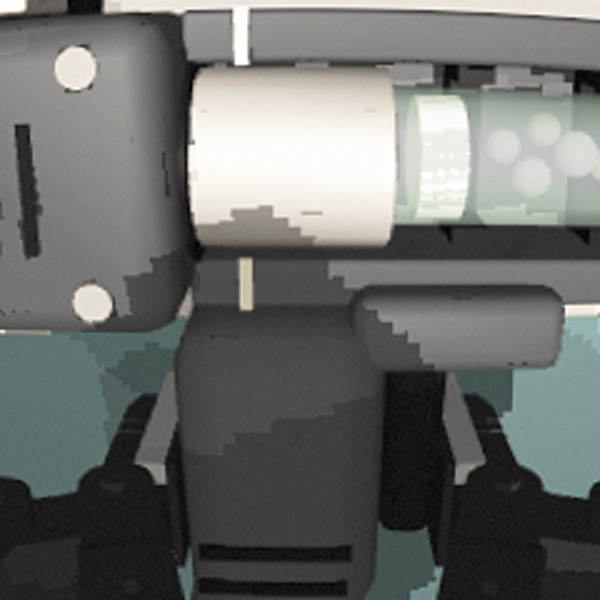

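The trigger (crop columns 385 to 440) lies parallel against the grip, so it is fully home. The white line strokes show at column about 243 and the cup edge at about 395. Releasing.

send_rows:
  increments: [1,0,0,0,0,0,0,1,0,0,0,0,0,0,1,0,0.15,0,0,0,0,1,0,0,0,0,0,0,1,0,0,0,0,0,0,1,0,0,0,0,0,0,1,0,0,0,0,0,0]

```text
clock: 6.07
eef_pos: [0.4896, 0.0225, 0.0422]
tcp_rot: [0.999, -0.051, -0.0, -0.0]
wrist_force: [0.2, 0.2, -0.4]
width: 0.0853
grip_force: 0.0
```

send_rows:
  increments: [1,0,0,-2,0,0,0,1,0,0,-3,0,0,0,1,0,0,-3,0,0,0,1,0,0,-3,0,0,0,1,0,0,-3,0,0,0,1,0,0,0,0,0,0,1,0,0,0,0,0,0]

```text
clock: 6.65
eef_pos: [0.4904, 0.0224, 0.1837]
tcp_rot: [0.999, -0.051, 0.002, 0.0]
wrist_force: [-0.5, -0.1, -1.0]
width: 0.086
grip_force: 0.0
```

```bash
python3 - <<'E'
from h import *
K=G(P,(38,118,180))
plan(K,P[2]+np.pi/2); plan(K,P[2]-np.pi/2); print(telemetry.observe()['joint_pos'])
c=snap('wrist','w2.png'); a=c['color'][90:250,170:410,::-1]; cv2.imwrite('pics/w2c.png',cv2.resize(a,None,fx=3,fy=3,interpolation=cv2.INTER_CUBIC))
E
```

```text
t 6.65 turn [ 0.002 -0.002 -1.575] shift after turn cm [9.65 5.54 0.37] target [0.5549 0.113  0.18  ]
t 6.65 turn [-0.002 -0.002  1.567] shift after turn cm [-9.65 -5.54  0.37] target [0.5549 0.113  0.18  ]
[ 0.20584395  0.26777468 -0.36161236  1.9909568   0.12056582  0.89999761
 -1.89190368]
```

View pics/w2c.png

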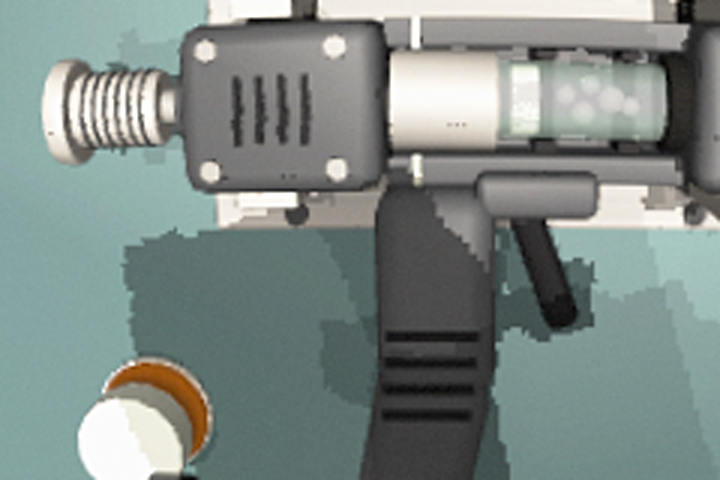

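The trigger has sprung right back (tip at crop (562,310)). The knob is at (110,110) and the line strokes at column 416. Moving to the knob.

send_rows:
  increments: [1,0,0,0,0,0,-0.125,1,0,0,0,0,0,-0.125,1,0,0,0,0,0,-0.125,1,0,0,0,0,0,-0.125,1,0,0,0,0,0,-0.125,1,0,0,0,0,0,-0.125,1,0,0,0,0,0,-0.125,1,0,0,0,0,0,-0.125,1,0,0,0,0,0,-0.125,1,0,0,0,0,0,-0.125,1,0,0,0,0,0,-0.125,1,0,0,0,0,0,-0.125]

```text
clock: 7.7
eef_pos: [0.489, 0.0225, 0.181]
tcp_rot: [0.763, 0.646, -0.001, -0.001]
wrist_force: [0.0, -0.1, 0.1]
width: 0.0853
grip_force: 0.0
```

send_rows:
  increments: [1,0,0,0,0,0,-0.075,1,2.4,1.4,0,0,0,0,1,2.4,1.4,0,0,0,0,1,2.4,1.4,0,0,0,0,1,2.4,1.4,0,0,0,0,1,0,0,0,0,0,0,1,0,0,0,0,0,0,1,0,0,0,0,0,0]

```text
clock: 8.37
eef_pos: [0.554, 0.1121, 0.181]
tcp_rot: [0.741, 0.672, -0.001, -0.001]
wrist_force: [0.1, 0.3, 0.9]
width: 0.0851
grip_force: 0.0
```

```bash
cat >> h.py <<'E'
def fproj(c,X):
    K,R,t=map(np.array,(c['K'],c['R'],c['t'])); p=R@X+t; n=np.hypot(p[0],p[1]); return K[:2,2]+K[0,0]*np.arctan2(n,p[2])*p[:2]/n
E
python3 - <<'E'
from h import *
plan(G(P,(38,118,180)),P[2]+np.pi/2)
c=snap('wrist','w3.png')
f=3;pts=dict(flange_end=(38,139,72),flange_front=(38,132,72),rear_face=(38,95,78),knobL=(27,118,56),knobR=(49,118,56),lineL=(24,32,62),lineR=(52,32,62),cup=(38,10,70),nozzle=(38,-145,56))
uv={n:fproj(c,G(P,X)) for n,X in pts.items()}; u0=np.array([int(uv['knobL'][0])-120,max(0,int(uv['lineL'][1])-60)])
a=c['color'][u0[1]:u0[1]+200,u0[0]:u0[0]+260,::-1]; cv2.imwrite('pics/w3c.png',cv2.resize(a,None,fx=3,fy=3,interpolation=cv2.INTER_CUBIC)); print(u0)
for n in uv: print(n,((uv[n]-u0)*3).round())
E
```

```text
t 8.37 turn [-0.002  0.     0.   ] shift after turn cm [0.1  0.08 0.1 ] target [0.5549 0.113  0.18  ]
[192 214]
flange_end [ 400. -140.]
flange_front [ 400. -114.]
rear_face [400.  22.]
knobL [362. -82.]
knobR [438. -82.]
lineL [356. 183.]
lineR [443. 183.]
cup [399. 252.]
nozzle [398. 505.]
```

View pics/w3c.png

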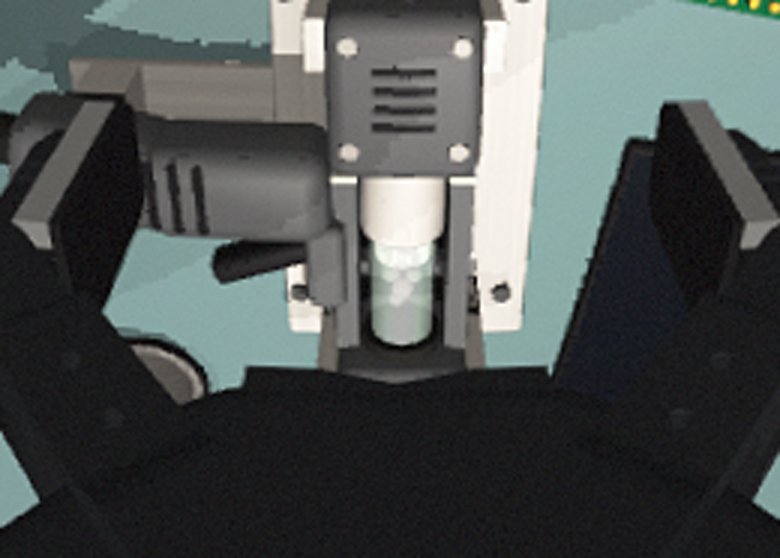

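The line strokes show at row about 181 (predicted 183) and are centred at column about 402 (predicted 400), so the pose is good to about 1 mm. I'll check the knob itself with a brightness profile.

```bash
python3 - <<'E'
import cv2
g=cv2.imread('pics/w3.png',0)
print('rows 155..',g[155:225,322:330].mean(1).astype(int).tolist()); print('cols 300.. row 187',g[184:191,300:352].mean(0).astype(int).tolist()); print('flange row 171',g[169:173,300:352].mean(0).astype(int).tolist())
E
```

```text
rows 155.. [95, 85, 81, 83, 89, 106, 106, 105, 106, 107, 108, 106, 159, 174, 174, 172, 174, 175, 170, 160, 157, 170, 124, 80, 137, 176, 163, 56, 116, 160, 151, 94, 88, 159, 152, 111, 88, 144, 145, 89, 83, 120, 139, 82, 74, 123, 144, 151, 174, 190, 196, 155, 68, 41, 83, 95, 96, 96, 90, 49, 47, 46, 51, 59, 65, 80, 90, 98, 104, 113]
cols 300.. row 187 [182, 183, 150, 127, 119, 120, 120, 119, 120, 122, 129, 136, 135, 128, 88, 77, 95, 99, 113, 114, 123, 131, 126, 127, 122, 130, 137, 136, 135, 132, 129, 128, 128, 129, 129, 116, 106, 102, 101, 64, 140, 169, 173, 187, 219, 218, 215, 217, 219, 217, 218, 220]
flange row 171 [103, 101, 101, 103, 101, 103, 101, 85, 82, 95, 109, 120, 126, 137, 146, 152, 155, 155, 157, 161, 162, 165, 170, 172, 173, 174, 175, 176, 177, 177, 177, 178, 175, 172, 168, 165, 162, 161, 158, 158, 148, 144, 138, 134, 139, 151, 165, 168, 169, 168, 166, 165]
```

send_rows:
  increments: [1,0.1,0.18,2.5,0,0,0,1,0,0,3,0,0,0,1,0,0,3,0,0,0,1,0,0,2.5,0,0,0,1,0,0,1.7,0,0,0,1,0,0,0.8,0,0,0,1,0,0,0,0,0,0,1,0,0,0,0,0,0]

```text
clock: 9.08
eef_pos: [0.5567, 0.113, 0.0478]
tcp_rot: [0.741, 0.671, 0.0, 0.0]
wrist_force: [0.8, -0.5, 0.7]
width: 0.0858
grip_force: 0.0
```

```bash
python3 - <<'E'
from h import *
plan(G(P,(39,118,46)),P[2]+np.pi/2)
E
```

```text
t 9.08 turn [ 0. -0. -0.] shift after turn cm [-0.01 -0.08  0.18] target [0.5559 0.1129 0.046 ]
```

Well placed. Closing.

send_rows:
  increments: [0.35,0,-0.05,0.1,0,0,0,0.35,0,0,0,0,0,0,0.35,0,0,0,0,0,0,0.35,0,0,0,0,0,0,0,0,0,0,0,0,0,0,0,0,0,0,0,0,0,0,0,0,0,0,0,0,0,0,0,0,0,0,0,0,0,0,0,0,0]
  newtons: 60

```text
clock: 9.83
eef_pos: [0.5565, 0.1134, 0.0467]
tcp_rot: [0.741, 0.672, 0.0, 0.0]
wrist_force: [-0.4, -1.6, 6.2]
width: 0.0204
grip_force: 58.3
```

send_rows:
  increments: [0,0.3,0,0,0,0,0,0,0.4,0,0,0,0,0,0,0.4,0,0,0,0,0,0,0.4,0,0,0,0,0,0,0.3,0,0,0,0,0,0,0.2,0,0,0,0,0,0,0,0,0,0,0,0,0,0,0,0,0,0,0,0,0,0,0,0,0,0]
  newtons: 80

```text
clock: 10.58
eef_pos: [0.5584, 0.1314, 0.0467]
tcp_rot: [0.741, 0.671, -0.001, 0.001]
wrist_force: [-4.1, -12.1, 11.5]
width: 0.0198
grip_force: 78.0
```

```bash
python3 - <<'E'
from h import *
s=telemetry.observe(); print(s['clock'],s['eef_pos'],s['width'],s['wrist_force'])
y=np.array([-np.sin(P[2]),np.cos(P[2])]); print('pulled',(s['eef_pos'][:2]-np.array([.5565,.1134]))@y)
c=snap('wrist','w4.png')
uv={n:fproj(c,G(P,X)) for n,X in dict(L=(24,32,62),R=(52,32,62),cup=(38,32,70)).items()}; print(uv)
u0=np.maximum(0,np.array(uv['cup']).astype(int)-[65,50])
a=c['color'][u0[1]:u0[1]+100,u0[0]:u0[0]+130,::-1]; cv2.imwrite('pics/w4c.png',cv2.resize(a,None,fx=6,fy=6,interpolation=cv2.INTER_CUBIC)); print(u0,[((uv[k]-u0)*6).round() for k in uv])
E
```

```text
10.5833 [0.55840003 0.13140863 0.04665947] 0.019796048459881005 [ -4.07967241 -12.12059883  11.51324104]
pulled 0.018108134843704694
{'L': array([300.4806527 , 406.81310242]), 'R': array([343.70273023, 406.82480151]), 'cup': array([322.05662388, 416.97177921])}
[257 366] [array([261., 245.]), array([520., 245.]), array([390., 306.])]
```

View pics/w4c.png

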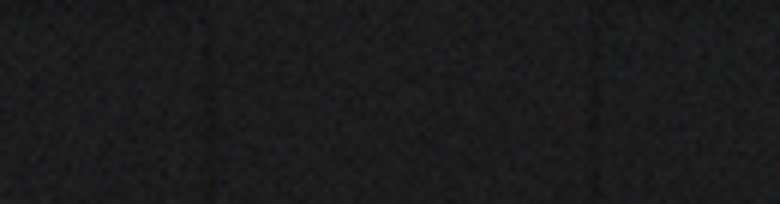

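That crop shows only the gripper's body, which hides the bay from the wrist camera. I'll finish the pull by TCP and check with the fixed cameras.

send_rows:
  increments: [0,0.2,0,0,0,0,0,0,0.2,0,0,0,0,0,0,0,0,0,0,0,0,0,0,0,0,0,0,0,0,0,0,0,0,0,0]

```text
clock: 11.05
eef_pos: [0.5588, 0.1352, 0.0467]
tcp_rot: [0.741, 0.671, -0.001, 0.001]
wrist_force: [-2.6, -12.5, 12.2]
width: 0.0198
grip_force: 78.2
```

```bash
cat > m.py <<'E'
from h import *
s=telemetry.observe(); y=np.array([-np.sin(P[2]),np.cos(P[2])]); print(s['clock'],s['eef_pos'],s['wrist_force'],'pulled',(s['eef_pos'][:2]-np.array([.5565,.1134]))@y)
ys=np.arange(-4,56,2.)
for n in('scene','side'):
    c=viewer.camera(n); im0=cv2.cvtColor(cv2.imread(f'pics/{n}0.png'),6).astype(np.float32); im1=np.mean([cv2.cvtColor(viewer.camera(n)['color'],7) for _ in range(4)],0).astype(np.float32)
    cv2.imwrite(f'pics/{n}1.png',im1)
    m=[np.array([[proj(c,G(P,(x,v,70-abs(x-38)*.25))) for v in ys] for x in (33,35.5,38,40.5,43)],np.float32)]
    for l,im in(('before',im0),('now',im1)): print(n,l,cv2.remap(im,m[0][...,0],m[0][...,1],1).mean(0).astype(int).tolist())
E
python3 m.py; python3 - <<'E'
import cv2,numpy as np
a=cv2.imread('pics/scene1.png')[155:205,290:390]; b=cv2.imread('pics/side1.png')[195:245,265:365]
z=lambda i:cv2.resize(i,None,fx=6,fy=6,interpolation=cv2.INTER_CUBIC)
cv2.imwrite('pics/ab.png',np.vstack([z(a),z(b)]))
E
```

```text
11.05 [0.55880495 0.1351656  0.04669425] [ -2.58759082 -12.50834834  12.16613782] pulled 0.021886696216679474
scene before [123, 123, 134, 151, 160, 159, 153, 160, 180, 197, 203, 203, 203, 202, 201, 201, 201, 199, 199, 198, 195, 174, 133, 97, 86, 91, 96, 95, 96, 96]
scene now [133, 134, 145, 164, 174, 172, 161, 147, 139, 136, 134, 134, 132, 121, 98, 75, 66, 81, 124, 172, 196, 184, 141, 100, 87, 91, 95, 96, 96, 95]
side before [136, 139, 144, 150, 157, 164, 168, 171, 177, 182, 186, 189, 191, 192, 192, 193, 193, 192, 190, 184, 172, 155, 137, 126, 123, 122, 118, 112, 107, 104]
side now [147, 150, 155, 162, 168, 175, 177, 176, 174, 171, 167, 164, 158, 150, 141, 130, 122, 123, 133, 145, 150, 145, 135, 128, 125, 124, 119, 113, 106, 101][ WARN:0@3.364] global loadsave.cpp:1063 imwrite_ Unsupported depth image for selected encoder is fallbacked to CV_8U.
```

View pics/ab.png

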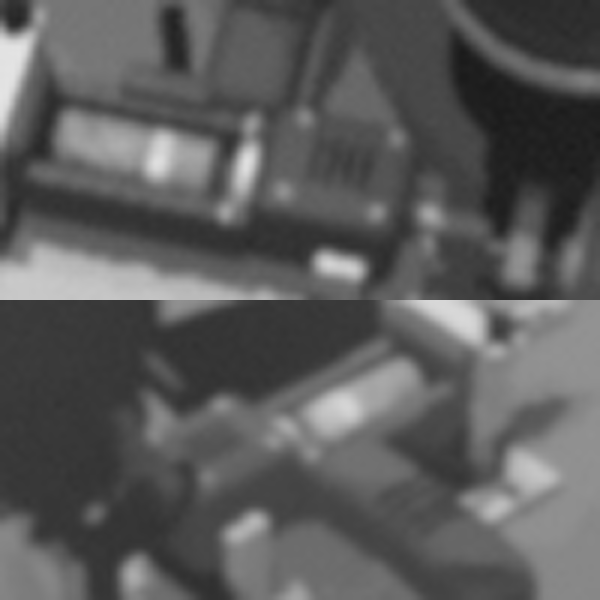

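The scene view (top) shows the cup edge at column about 233, between the white strokes at (252,122) and (228,212). The tube has not moved. I'll measure the strokes in the same mapping.

```bash
python3 - <<'E'
from h import *
c=viewer.camera('scene'); im0=cv2.imread('pics/scene0.png',0).astype(np.float32); im1=cv2.imread('pics/scene1.png',0).astype(np.float32)
def prof(im,xs,z,ys):
    m=np.array([[proj(c,G(P,(x,v,z))) for v in ys] for x in xs],np.float32); return cv2.remap(im,m[...,0],m[...,1],cv2.INTER_CUBIC).mean(0)
ys=np.arange(24,42,1.)
for xs in((17,18,19,20),(56,57,58,59)): print('stroke',xs,prof(im1,xs,62,ys).astype(int).tolist(), prof(im0,xs,62,ys).astype(int).tolist())
# subpixel cup edges at x=38, z=70
ys=np.arange(0,48,1.)
for n,im in(('0',im0),('1',im1)):
    p=prof(im,(35,37,39,41),70,ys); print(n,p.astype(int).tolist()); g=np.gradient(p); print('max grad',ys[g.argmax()],'min grad',ys[g.argmin()])
E
```

```text
stroke (17, 18, 19, 20) [88, 86, 84, 83, 87, 94, 108, 123, 135, 142, 139, 129, 115, 98, 88, 80, 76, 77] [88, 86, 85, 85, 87, 92, 103, 117, 129, 135, 133, 124, 111, 95, 84, 76, 73, 76]
stroke (56, 57, 58, 59) [97, 96, 96, 96, 102, 112, 125, 140, 150, 154, 149, 138, 126, 114, 107, 100, 90, 79] [91, 92, 93, 95, 101, 110, 121, 133, 142, 144, 139, 128, 118, 107, 101, 93, 84, 74]
0 [135, 145, 154, 162, 167, 169, 166, 160, 154, 154, 160, 171, 183, 194, 202, 208, 208, 208, 207, 207, 207, 207, 206, 205, 204, 205, 206, 206, 204, 203, 202, 202, 202, 201, 200, 201, 200, 193, 180, 160, 136, 112, 94, 86, 83, 86, 90, 94]
max grad 11.0 min grad 40.0
1 [147, 158, 169, 177, 182, 183, 180, 174, 166, 157, 150, 145, 141, 140, 139, 138, 138, 138, 138, 137, 136, 133, 126, 115, 101, 87, 74, 65, 60, 61, 72, 93, 122, 152, 178, 198, 207, 205, 194, 173, 146, 120, 98, 87, 84, 87, 91, 94]
max grad 32.0 min grad 40.0
```

The strokes map to y≈33.0 and the cup edge to y≈32.5. TCP travel is 21.9 mm. A small nudge and then a settle will bring it level.

send_rows:
  increments: [0,0.03,0,0,0,0,0,0,0,0,0,0,0,0,0,0,0,0,0,0,0,0,0,0,0,0,0,0,0,0,0,0,0,0,0,0,0,0,0,0,0,0]

```text
clock: 12.1
eef_pos: [0.5589, 0.1354, 0.0467]
tcp_rot: [0.741, 0.671, -0.001, 0.001]
wrist_force: [-2.8, -12.2, 12.5]
width: 0.0201
grip_force: 78.2
```

```bash
python3 m.py 2>/dev/null | head -3; python3 -c "
from h import *
print(ticket.hand_in())"
```

```text
12.1 [0.55885132 0.135409   0.04668803] [ -2.75657627 -12.21267889  12.47510191] pulled 0.022133464437027277
scene before [123, 123, 134, 151, 160, 159, 153, 160, 180, 197, 203, 203, 203, 202, 201, 201, 201, 199, 199, 198, 195, 174, 133, 97, 86, 91, 96, 95, 96, 96]
scene now [134, 134, 145, 164, 174, 172, 161, 147, 139, 136, 134, 133, 132, 121, 97, 75, 66, 78, 121, 170, 195, 184, 141, 99, 87, 91, 94, 96, 96, 95]
the job is handed in; nothing more can be done
None
```

I squeezed the trigger fully home and it sprang right back; the knob is now pulled out 22.1 mm and still held, with the cup edge level with the white line to within about 0.5 mm by camera, and the job is handed in at about 12 s.

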